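Lock the collar of the orange gas filter

TASK

The orange gas filter cartridge has just been changed: turn the black lock collar at its foot clockwise (seen from above), by its upright tab, until the tab stands over the green locked mark, then let go. Leave the collar of the blue filter where it is; that cartridge is still to be changed.

Things in the scene. Friction and masses are not known exactly. Their poses are not given: they have to be found in the camera images.
- orange_filter: Fixed gas filter stand, ORANGE-capped cartridge (52 mm wide, top at 104 mm) on its axis. Origin: underside centre of its round grey base (176 mm wide, 12 mm thick), on the collar's upright axis; z up, +x to the back with two brass ports. Radial bars on the base, anticlockwise from +x seen from above: red = open at 220 deg, green = locked at 145.5 deg.
- orange_collar (a joint): Angle (rad) of the orange filter's black collar about the upright axis: 0 = tab over the red open mark (stop), grows clockwise seen from above, 1.30 = tab over the green locked mark, end stop 1.34. Starts at 0.05 to 0.55. It stays where it is left; turning takes about 2 N at the tab.
- orange_tab (a point): Grip centre of the upright black tab (white line on top) of the orange filter's collar: 62 mm from the axis, 52 mm above the worktop. Tab 24 mm along the radius, 12 mm thick across it (grip across the 12), 20 to 66 mm above the worktop; point x points outward, z up. A 12 mm wide arm, top at 30 mm, joins it to the collar (72 mm wide, top at 32 mm).
- blue_tab (a point): The same point on the tab of the twin stand with the BLUE-capped cartridge; this collar must be left alone.
Mind the look-alikes: they are no part of the job. What is shaped like the orange_filter but brown is not meant.

How it is judged:
At the end, for the whole second after the job is handed in: The orange filter's collar rests at the green locked mark, within 10 degrees (joint above 1.125 rad), and the tab of the blue filter's collar is within 12 mm of where it started (value of joint orange_collar above 1.125 rad and velocity of joint orange_collar between -0.05 and 0.05 rad/s and distance of blue_tab from where it was at the start of the episode below 0.012 m); the robot touches nothing.
It fails at once if the blue filter's collar is turned (its tab moves more than 12 mm) (distance of blue_tab from where it was at the start of the episode above 0.012 m).
It also fails if it takes over 29 s, if anything falls off the work surface, if the arm or the gripper's body presses on something with over 40 N, if the wrist force passes 120 N, or if a joint passes its speed limit or range.

ROBOT

A 6-joint arm with a two-finger parallel gripper is mounted at the origin on a cart in front of the work surface, level with it; the furniture and walls round the work are solid. World frame = base frame: x ahead of the robot, y to its left, z up, the work surface at z = 0. Lengths are in m, angles in rad, forces in N, time in s.
With the tool pointing down it reaches from about 0.3 to 0.875 m from the base axis. Payload 6.4 kg.
Tool frame: the origin (TCP) lies at the very end of the fingers, on their centre line; the grasp point (between the pads) lies 19 mm behind it; z points along the fingers, y is the line along which they close (so a half turn about z gives the same grasp; the last joint's range is limited). The gripper opens to 85 mm and grips with 20 to 120 N. Pads are 22 mm wide; open, the fingers measure 114 mm over their backs; the gripper's body (76 mm by 85 mm) begins 54 mm behind the grasp point. The pads swing forward as they close: fully open they stand 13 mm farther back than shut.
Start: joints at [-1.336, 0.181, 1.607, -0, 1.354, -0.206], TCP at [0.245, -0.52, 0.231] pointing down, gripper open.
Joint ranges: [-2.99, 2.99], [-0.89, 2.07], [0.3, 2.58], [-1.14, 4.28], [0, 2.63], [-3.12, 3.12]. Speed limits (rad/s): [2.57, 2.57, 3.01, 3.14, 3.14, 3.14].

INTERFACE

Orientations are given as a unit quaternion [w, x, y, z].
In Python, from bench import telemetry, camera, ctrl, spotter gives the robot as it stands.
- The arm moves only by the tool send_rows, never from a script. Its argument "series" is a list of rows, each a list of 3 entries, a list of its own where there are three numbers: the turn, a rotation vector about the world's x, y, z in degrees, then the shift along the world's x, y, z in mm, then the closure, from -1 (fully open) to 1 (shut), so that 0 is half open. In form: [[[rx, ry, rz], [dx, dy, dz], gripper], ...]. A call has 1 to 10 rows; each row is the pose to reach, as a shift and turn from the pose commanded when the call began; what a row does not reach only later rows make up. A row lasts 1/8 s, in which the tool goes at most 62.5 mm and 10.7 degrees, less where a joint would pass 70% of its speed; a pose out of reach is approached as far as the arm can. A call with a gripper value outside its range is refused whole. The fingers move at their own pace and stop on an object; the grip force is fixed at half the most. Time passes only in rows, so rows that repeat a pose let the fingers close. It gives the time, the measured TCP pose, the force, the opening and the grip force at its end, in the units of the state.
- telemetry.get_obs(): the state, without advancing time (a new reading comes with each control period).
- camera(name): name is "side" or "top" or "wrist"; returns a dict with "pixels" (400x640x3 uint8, red, green, blue), "camera_matrix" (3x3 intrinsics, pixels), "xyz" and "orientation" of the camera in the world. Camera axes: x right, y up, looking along -z (the intrinsics and any distortion apply to the point x, -y, -z); pixel columns grow to the right and rows downward; lengths in m; the calibration is good to about 2 mm. The wrist camera is an equidistant fisheye: a pixel r from the principal point sees the ray r / f radians off the axis. A picture is of the moment at which its call begins. There is no depth.
- ctrl.hand_in(): hands the job in; it is judged then, once.
Trained networks look in the newest picture that a camera, given by its name, has taken for a name from the list of things; names that differ only in an ending like _2 or _b are one class to them, and where a whole thing is asked for, a point or a joint stands for the part that bears it (a point fixed in the world has none). Each returns a list of dicts, best first, with "conf" (0 to 1); they miss things now and then, are a little off and sometimes report something else, mostly with a low value. They report only what shows in the picture. A call takes as long as a camera call. They do not tell look-alikes from the thing itself.
- spotter.boxes_of(thing, camera): "xyz" ([x, y, z] in m, in world coordinates, good to about 4 mm: the middle of the surface that is visible of it).
- spotter.landmark_of(thing, camera): "xyz" ([x, y, z] in m, in world coordinates, good to about 4 mm: a listed point, or the origin of a listed thing).
The state is a dict: "time_s": time; "q": joint angles; "dq": joint speeds; "joint_efforts": joint torques, N m; "eef_pos": TCP position; "eef_rot": TCP orientation; "wrist_force": force on the tool from outside, world axes, zero at the start; "torque": the same for the moment, N m; "opening": opening from 0.0 (shut) to 1.0 (fully open); "grasp_force": force on a finger pad.
Only numpy, scipy, OpenCV 4.12 (cv2) and the standard library are available. Lean on these libraries where they do the work, as an engineer would, in place of code of your own. Each camera call takes 0.05 s, during which the arm holds its last target. There are 200 camera calls.

## Working session

There is one attempt and no reset: what is moved stays moved. The work goes in short steps, Python scripts to look and compute and a tool call to move; the robot and the scene stay as the last step left them, time stands still between calls to the robot, and variables do not carry over. Pictures are saved under pics/ and viewed, at most 10 in all, crops included, and the job is handed in when it is done.

Besides the shell and the picture viewer there is one more tool, called after "Request:" as name(argument=value, ...) on one line, values as JSON. send_rows: Moves the arm, as the interface text tells. Its arguments: {"type":"object","properties":{"series":{"type":"array","items":{"type":"array"}}},"required":["series"]}

```bash
mkdir -p pics
python3 - <<'E'
from bench import telemetry, camera, spotter
import cv2,numpy as np
for c in ["top","side"]:
    p=camera(c); cv2.imwrite(f"pics/{c}0.png",p["pixels"][:,:,::-1])
    np.savez(f"{c}0.npz",**p)
    print(c,p["camera_matrix"].tolist(),np.round(p["xyz"],3),np.round(p["orientation"],4))
    for t in ["orange_filter","orange_tab","blue_tab"]:
        print(t,[(np.round(d["xyz"],3).tolist(),round(d["conf"],2)) for d in spotter.landmark_of(t,c)])
o=telemetry.get_obs(); print(o["time_s"],o["eef_pos"],o["eef_rot"])
E
```

```text
top [[440.2077563947273, 0.0, 312.3351708466295], [0.0, 440.2077563947273, 199.56430289160153], [0.0, 0.0, 1.0]] [ 0.275 -0.222  1.459] [ 0.7136  0.0662 -0.0566 -0.6951]
orange_filter [([0.514, -0.198, -0.003], 0.98), ([0.551, -0.619, -0.002], 0.91)]
orange_tab [([0.473, -0.244, 0.057], 0.47), ([0.511, -0.665, 0.056], 0.47)]
blue_tab [([0.466, 0.146, 0.052], 0.55)]
side [[404.5290976701005, 0.0, 319.41174730525086], [0.0, 404.5290976701005, 193.785807878332], [0.0, 0.0, 1.0]] [0.108 0.75  0.607] [-0.1573 -0.1066  0.5138  0.8366]
orange_filter [([0.511, -0.2, -0.002], 0.76), ([0.55, -0.617, -0.007], 0.6)]
orange_tab [([0.469, -0.241, 0.053], 0.81), ([0.51, -0.666, 0.053], 0.61)]
blue_tab [([0.462, 0.145, 0.048], 0.9), ([0.472, -0.245, 0.052], 0.58)]
0.4 [ 0.24532835 -0.51998845  0.23118002] [-1.01094143e-04  9.75814214e-01  2.18601486e-01 -6.59629026e-06]
```

View pics/top0.png

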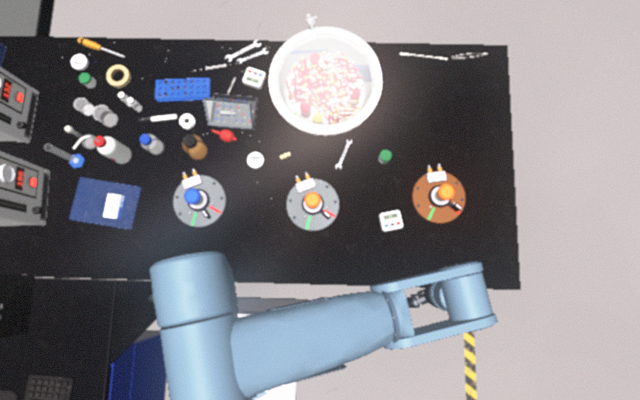

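View pics/side0.png

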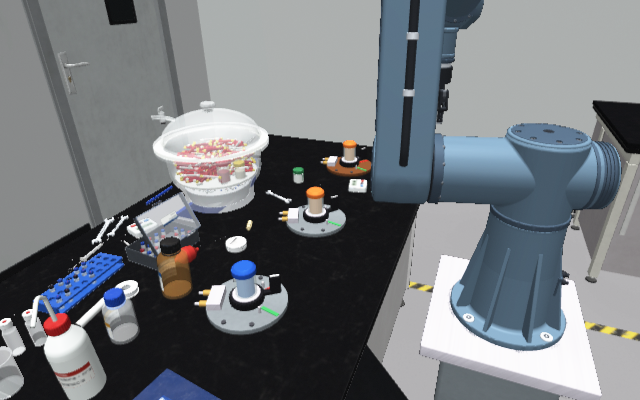

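Top picture: there are three candidates, the blue-capped stand at (200,200), the orange-capped stand on a grey base at (312,203), and the orange-capped stand on a brown base at (440,195). The description fits the one at (312,203), so I'll check it in a crop and fit the bars.

```bash
cat > h.py <<'E'
import numpy as np,cv2
from scipy.spatial.transform import Rotation as R
def back(p,uv,z):
    K=p["camera_matrix"]; w,x,y,zz=p["orientation"]; M=R.from_quat([x,y,zz,w]).as_matrix()
    r=np.linalg.inv(K)@np.c_[np.atleast_2d(uv),np.ones(len(np.atleast_2d(uv)))].T
    d=(M@np.diag([1,-1,-1])@r).T
    return p["xyz"]+d*((z-p["xyz"][2])/d[:,2])[:,None]
def ang(c,q): return np.degrees(np.arctan2(q[:,1]-c[1],q[:,0]-c[0]))%360
E
python3 - <<'E'
from h import *
c=np.array([.5125,-.199])
for n in ["top","side"]:
    p=dict(np.load(n+"0.npz")); im=p["pixels"]; hsv=cv2.cvtColor(im,cv2.COLOR_RGB2HSV)
    for nm,h0,h1,s in [("green",50,85,110),("red",0,5,150),("red2",174,180,150)]:
        m=(hsv[...,0]>=h0)&(hsv[...,0]<=h1)&(hsv[...,1]>s)&(hsv[...,2]>90)
        v,u=np.nonzero(m); 
        if len(u)==0: continue
        q=back(p,np.c_[u,v],.013); r=np.hypot(*(q[:,:2]-c).T); k=(r>.045)&(r<.09)
        print(n,nm,k.sum(),np.round(q[k].mean(0),4),np.round(ang(c,q[k].mean(0)[None]),1),np.round(r[k].mean(),3))
p=np.load("top0.npz")["pixels"]; a=cv2.resize(p[165:240,265:360,::-1],None,fx=5,fy=5,interpolation=2)
p=np.load("side0.npz")["pixels"]; b=cv2.resize(p[175:250,270:355,::-1],(425,375),interpolation=2)
cv2.imwrite("pics/crop1.png",cv2.resize(np.hstack([a[:,:],b]),None,fx=.85,fy=.85))
E
```

```text
top green 0 [nan nan nan] [nan] nan
top red 0 [nan nan nan] [nan] nan
top red2 0 [nan nan nan] [nan] nan
side green 21 [ 0.4487 -0.1837  0.013 ] [166.5] 0.066
side red 0 [nan nan nan] [nan] nan
side red2 0 [nan nan nan] [nan] nan<stdin>:10: RuntimeWarning: Mean of empty slice.
  ret = um.true_divide(
  ret = ret.dtype.type(ret / rcount)
```

View pics/crop1.png

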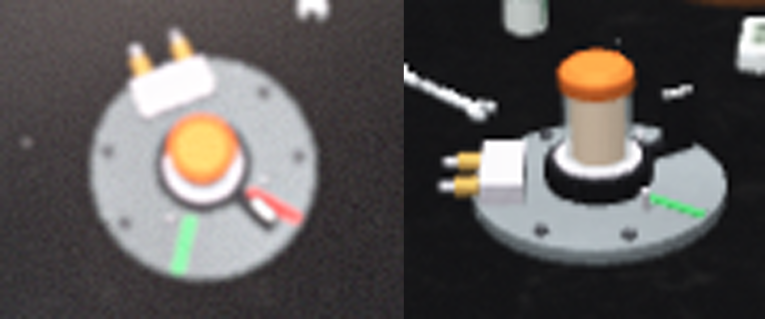

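The crop shows a grey base and an orange cap, so this is the right stand. The black tab, with its white line, is at about crop (260,208), next to the red bar at (275,205). Green is at (185,245). Tab bearing is about 226° and green about 166°, so it needs about 60° clockwise. I'll move above the tab.

Request:
send_rows(series=[[[0,0,10],[40,50,0],0],[[0,0,20],[80,98,0],0],[[0,0,21],[120,148,-10],0],[[0,0,21],[160,197,-30],0],[[0,0,21],[200,245,-50],0],[[0,0,21],[223,275,-60],0],[[0,0,21],[223,275,-60],0],[[0,0,21],[223,275,-60],0]])

```text
time_s: 1.4
eef_pos: [0.4683, -0.2454, 0.1715]
eef_rot: [0.0, 0.919, 0.393, -0.0]
wrist_force: [0.2, -0.1, 0.9]
opening: 0.498
grasp_force: 0.0
```

Run:
```python
from h import *
from bench import telemetry, camera, spotter
p=camera("wrist"); np.savez("w1.npz",**p); cv2.imwrite("pics/w1.png",p["pixels"][:,:,::-1])
for c in ["wrist","side"]:
    if c=="side": s=camera(c)
    for t in ["orange_filter","orange_tab"]:
        print(c,t,[(np.round(d["xyz"],4).tolist(),round(d["conf"],2)) for d in spotter.landmark_of(t,c)])
o=telemetry.get_obs(); print(o["time_s"],o["eef_pos"],o["eef_rot"],o["opening"],o["q"])
t=dict(np.load("top0.npz")); q=back(t,[[308.5,222.6]],.013); print(q,ang([.5125,-.199],q))
print(p["camera_matrix"],p["xyz"],p["orientation"])
```

```text
wrist orange_filter [([0.5478, -0.6197, 0.0006], 0.97), ([0.5122, -0.2, -0.001], 0.71)]
wrist orange_tab [([0.4731, -0.2403, 0.0542], 0.93), ([0.5056, -0.6642, 0.0509], 0.62)]
side orange_filter [([0.5478, -0.6189, -0.005], 0.81), ([0.5114, -0.2, 0.0008], 0.57)]
side orange_tab [([0.4716, -0.2438, 0.0526], 0.53), ([0.5083, -0.6639, 0.0513], 0.45)]
1.7 [ 0.46798914 -0.24611809  0.17166043] [3.16486576e-04 9.19976812e-01 3.91972641e-01 1.21285895e-04] 0.5004892352411061 [-7.08787968e-01  1.40282377e-01  1.78050893e+00 -6.72239202e-05
  1.22012643e+00  5.64816939e-02]
[[ 0.45090455 -0.18843581  0.013     ]] [170.26793417]
[[309.70691629   0.         318.82996019]
 [  0.         309.70691629 207.34547433]
 [  0.           0.           1.        ]] [ 0.52791346 -0.18320044  0.31370179] [ 0.91543468 -0.15407062  0.0620461  -0.36659497]
```

View pics/w1.png

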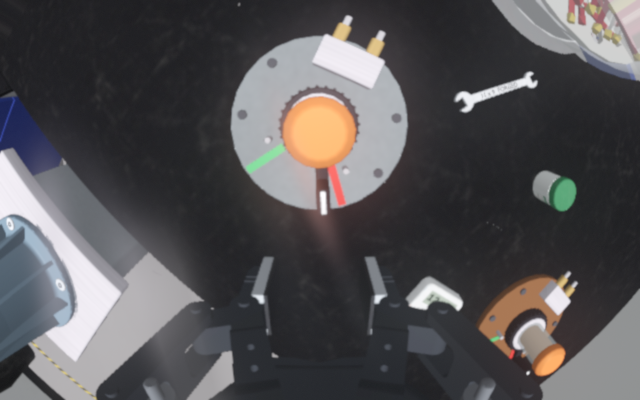

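The wrist view shows the green bar from (248,170) to (283,149), the red bar (332,168)-(342,204), and the tab's white line at (323,192)-(323,213). Next I'll backproject these.

```bash
cat >> h.py <<'E'
def fish(p,uv,z):
    K=p["camera_matrix"]; w,x,y,zz=p["orientation"]; M=R.from_quat([x,y,zz,w]).as_matrix()
    a=(np.atleast_2d(uv)-K[:2,2])/K[0,0]; t=np.hypot(*a.T)[:,None]
    r=np.c_[a*np.sin(t)/t,np.cos(t)]
    d=(M@np.diag([1,-1,-1])@r.T).T
    return p["xyz"]+d*((z-p["xyz"][2])/d[:,2])[:,None]
E
python3 - <<'E'
from h import *
p=dict(np.load("w1.npz")); im=p["pixels"]; hsv=cv2.cvtColor(im,cv2.COLOR_RGB2HSV)
g=(cv2.inRange(im,(125,130,130),(200,200,200))>0)
v,u=np.nonzero(g); q=fish(p,np.c_[u,v],.012)[:,:2]; q=q[np.hypot(*(q-[.512,-.2]).T)<.1]
hull=cv2.convexHull(q.astype(np.float32)); print("base circ",cv2.minEnclosingCircle(hull))
c=np.array([.512,-.2])
for nm,uv,z in [("green",[[248,170],[283,149]],.013),("red",[[332,168],[342,204]],.013),("tab",[[323,192],[323,213]],.066)]:
    q=fish(p,uv,z); print(nm,q.round(4).tolist(),ang(c,q),np.hypot(*(q[:,:2]-c).T))
E
```

```text
base circ ((0.5153737664222717, -0.20056630671024323), 0.0909014418721199)
green [[0.4316, -0.1804, 0.013], [0.4722, -0.1905, 0.013]] [166.2815058  166.58395149] [0.08272076 0.04094924]
red [[0.4937, -0.2377, 0.013], [0.4755, -0.2723, 0.013]] [244.08876587 243.21272228] [0.04188049 0.08096052]
tab [[0.4804, -0.2378, 0.066], [0.4676, -0.2514, 0.066]] [230.10408516 229.14109796] [0.04931674 0.06791854]
```

Request:
send_rows(series=[[[0,0,1.5],[1,-1,-40],0],[[0,0,1.5],[1,-1,-80],0],[[0,0,1.5],[1,-1,-115],0],[[0,0,1.5],[1,-1,-133],0],[[0,0,1.5],[1,-1,-133],0.55],[[0,0,1.5],[1,-1,-133],0.55],[[0,0,1.5],[1,-1,-133],0.55]])

```text
time_s: 2.58
eef_pos: [0.4703, -0.2469, 0.0398]
eef_rot: [0.001, 0.914, 0.405, 0.001]
wrist_force: [0.4, -0.9, 0.1]
opening: 0.226
grasp_force: 0.0
```

Run:
```python
from h import *
from bench import telemetry, camera
p=camera("wrist"); np.savez("w2.npz",**p); cv2.imwrite("pics/w2.png",p["pixels"][:,:,::-1])
o=telemetry.get_obs(); print(o["time_s"],o["eef_pos"],o["opening"],o["wrist_force"],o["grasp_force"])
# arc plan, relative to now, tab bearing 227.5 -> 
c=np.array([.512,-.2]); e=np.array(o["eef_pos"])[:2]; d0=e-c; print(np.hypot(*d0),np.degrees(np.arctan2(*d0[::-1]))%360)
for a in range(6,73,6):
    d=R.from_euler('z',-a,degrees=True).apply([*d0,0])[:2]; print(a,((d-d0)*1000).round(1))
```

```text
2.625 [ 0.47016683 -0.24669043  0.0396117 ] 0.223893613505948 [ 0.12149186 -0.65298461 -0.16874071] 0.0
0.06268979335168454 228.1406509431782
6 [-4.7  4.6]
12 [-8.8  9.7]
18 [-12.4  15.2]
24 [-15.4  21.1]
30 [-17.7  27.2]
36 [-19.5  33.5]
42 [-20.5  40. ]
48 [-20.9  46.5]
54 [-20.5  53.1]
60 [-19.5  59.6]
66 [-17.8  65.9]
72 [-15.5  72. ]
```

View pics/w2.png

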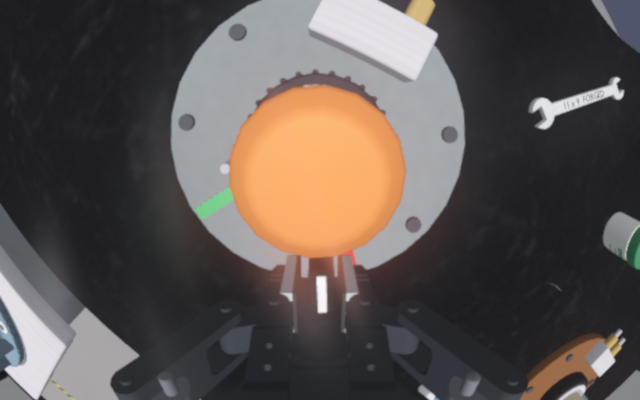

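The tab stands between the fingers (white line at (321,295)), with the green bar at (215,203). Sweeping clockwise along the arc.

Request:
send_rows(series=[[[0,0,-6],[-4.7,4.6,0],0.55],[[0,0,-12],[-8.8,9.7,0],0.55],[[0,0,-18],[-12.4,15.2,0],0.55],[[0,0,-24],[-15.4,21.1,0],0.55],[[0,0,-30],[-17.7,27.2,0],0.55],[[0,0,-36],[-19.5,33.5,0],0.55],[[0,0,-42],[-20.5,40,0],0.55],[[0,0,-42],[-20.5,40,0],0.55]])

```text
time_s: 3.62
eef_pos: [0.4494, -0.2062, 0.0391]
eef_rot: [0.001, 0.999, 0.051, 0.001]
wrist_force: [-0.9, -0.3, 0.3]
opening: 0.225
grasp_force: 0.0
```

Request:
send_rows(series=[[[0,0,-6],[-0.4,6.5,0],0.55],[[0,0,-12],[0,13.1,0],0.55],[[0,0,-18],[1,19.6,0],0.55],[[0,0,-22],[2.1,23.9,0],0.55],[[0,0,-22],[2.1,23.9,0],0.55],[[0,0,-22],[2.1,23.9,0],0.55]])

```text
time_s: 4.38
eef_pos: [0.4511, -0.1823, 0.0384]
eef_rot: [-0.0, 0.99, -0.14, 0.0]
wrist_force: [1.2, 0.1, 0.5]
opening: 0.225
grasp_force: 0.0
```

Run:
```python
from h import *
from bench import telemetry, camera, spotter
p=camera("wrist"); np.savez("w3.npz",**p); cv2.imwrite("pics/w3.png",p["pixels"][:,:,::-1])
print([(np.round(d["xyz"],4).tolist(),round(d["conf"],2)) for d in spotter.landmark_of("orange_tab","wrist")])
o=telemetry.get_obs(); print(o["time_s"],o["eef_pos"],o["opening"],o["wrist_force"],o["torque"],o["grasp_force"])
```

```text
[([0.4566, -0.1842, 0.0558], 0.88)]
4.475 [ 0.45097761 -0.18223768  0.03831016] 0.2284020398468947 [-0.71211264 -0.23712779 -1.12003342] [0.07468564 0.01661158 0.02406077] 0.0
```

View pics/w3.png

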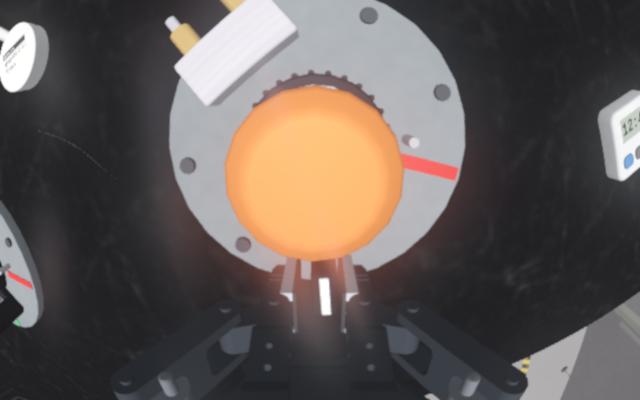

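The tab's white line at (324,295) has moved with the fingers and hides the green bar, so it is about over the mark. I'll open, lift off and check.

Request:
send_rows(series=[[[0,0,0],[0,0,0],0.1],[[0,0,0],[0,0,0],0.1],[[0,0,0],[0,0,35],0.1],[[0,0,0],[0,0,80],0.1],[[0,0,0],[-20,0,130],0.1],[[0,0,0],[-40,0,150],0.1],[[0,0,0],[-40,0,150],0.1],[[0,0,0],[-40,0,150],0.1]])

```text
time_s: 5.48
eef_pos: [0.4109, -0.1819, 0.1875]
eef_rot: [-0.0, 0.99, -0.141, -0.0]
wrist_force: [0.3, 0.7, -1.4]
opening: 0.454
grasp_force: 0.0
```

Run:
```python
from h import *
from bench import telemetry, camera, spotter
p=camera("wrist"); np.savez("w4.npz",**p); cv2.imwrite("pics/w4.png",p["pixels"][:,:,::-1])
for t in ["orange_tab","orange_filter","blue_tab"]: print(t,[(np.round(d["xyz"],4).tolist(),round(d["conf"],2)) for d in spotter.landmark_of(t,"wrist")])
camera("side"); print([(np.round(d["xyz"],4).tolist(),round(d["conf"],2)) for d in spotter.landmark_of("blue_tab","side")])
```

```text
orange_tab [([0.4567, -0.1839, 0.0573], 0.92), ([0.5084, -0.6659, 0.0496], 0.87)]
orange_filter [([0.5126, -0.1977, 0.0024], 0.79), ([0.5489, -0.62, -0.0023], 0.56)]
blue_tab [([0.4694, 0.15, 0.0539], 0.81)]
[([0.4586, 0.1437, 0.0512], 0.79)]
```

View pics/w4.png

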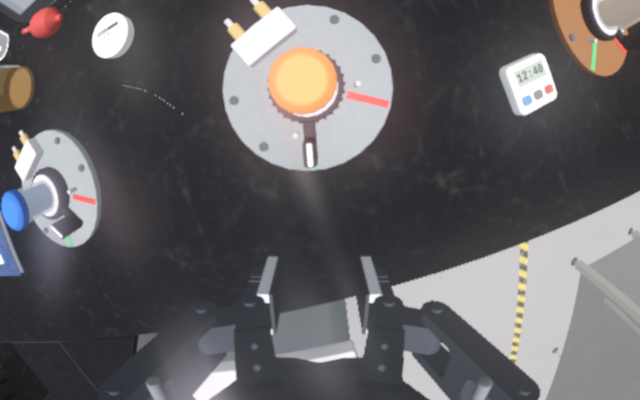

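The tab at (309,155) stands over the green bar, whose tip shows at (312,168). A numeric check before handing in.

Run:
```python
from h import *
p=dict(np.load("w4.npz")); c=np.array([.512,-.2])
r=fish(p,[[347,96],[388,103]],.013)[:,:2]; t=fish(p,[[309,144],[310,166]],.066)[:,:2]; g=fish(p,[[312,168]],.013)[:,:2]
print("red",ang(c,r),"tab",ang(c,t),"green tip",ang(c,g),"joint est", np.radians(ang(c,r).mean()-ang(c,t).mean()))
d=r[0]-r[1]; e=t[0]-t[1]; print("line dirs",np.degrees(np.arctan2(d[1],d[0])),np.degrees(np.arctan2(e[1],e[0])))
```

```text
red [240.87402024 243.61993364] tab [164.89853108 165.19053349] green tip [165.2515607] joint est 1.3474368498735665
line dirs 66.101429758982 -14.033972631008252
```

The joint estimate is about 1.3 rad, at the locked mark. Handing in.

```bash
python3 -c "
from bench import ctrl; print(ctrl.hand_in())"
```

```text
the job is handed in; nothing more can be done
None
```

I turned the orange filter's collar clockwise to the green locked mark (tab within about 1° of it by camera), let go with the arm clear, left the blue collar untouched, and handed the job in; no verdict came back.

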